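Feel whether the washing-up is dry

ROBOT

A 6-joint arm with a two-finger parallel gripper is mounted at the origin on the work surface. World frame = base frame: x ahead of the robot, y to its left, z up, the work surface at z = 0. Lengths are in m, angles in rad, forces in N, time in s.
With the tool pointing down it reaches from about 0.375 to 0.975 m from the base axis. Payload 3.8 kg.
Tool frame: the origin (TCP) lies at the very end of the fingers, on their centre line; the grasp point (between the pads) lies 19 mm behind it; z points along the fingers, y is the direction in which the jaws open and shut (so a half turn about z gives the same grasp; the last joint's range is limited). The gripper opens to 85 mm and grips with 20 to 120 N. Pads are 22 mm wide; open, the fingers measure 114 mm over their backs; the gripper's body (76 mm by 85 mm) begins 54 mm behind the grasp point. The pads swing forward as they close: fully open they stand 13 mm farther back than shut.
Start: joints at [1.108, 0.264, 1.604, -0, 1.274, -0.037], TCP at [0.279, 0.615, 0.231] pointing down, gripper open.
Joint ranges: [-2.63, 2.63], [-0.94, 2.18], [0.31, 2.57], [-1.31, 4.45], [0, 2.66], [-2.55, 2.55]. Speed limits (rad/s): [2.57, 2.57, 3.14, 3.14, 3.14, 3.14].

INTERFACE

Orientations are given as a rotation vector (axis times angle).
In Python, from workcell import status, read_camera, camera_info, order gives the robot as it stands.
- The arm moves only by the tool move_arm, never from a script. Its argument "deltas" is a list of rows, each a list of 3 entries, a list of its own where there are three numbers: the turn, a rotation vector about the world's x, y, z as a fraction of full scale, then the shift along the world's x, y, z as a fraction of full scale, then the closure, from -1 (fully open) to 1 (shut), so that 0 is half open. A call has 1 to 20 rows; each row is the pose to reach, as a shift and turn from the pose commanded when the call began; what a row does not reach only later rows make up. Full scale, the value 1, is 0.1 m for a shift and pi/2 rad for a turn. A row lasts 1/8 s, in which the tool goes at most 62.5 mm and 10.7 degrees, less where a joint would pass 70% of its speed; a pose out of reach is approached as far as the arm can. A call with a number of a shift or a turn outside -1 to 1 is refused whole. A call with a gripper value outside its range is refused whole. The fingers move at their own pace and stop on an object; "grip_force" is the grip in N (left out, the last holds). Time passes only in rows, so rows that repeat a pose let the fingers close. It gives the time, the measured TCP pose, the force and the opening at its end, in the units of the state.
- status.read_state(): the state, without advancing time (a new reading comes with each control period).
- read_camera(name): name is "scene" or "top"; returns (picture, depth): 420x560x3 uint8, red, green, blue; 420x560 float32, m along the optical axis (not along the pixel's ray), 0 where there is no reading.
- camera_info(name): a dict with "K" (3x3 intrinsics, pixels), "D" ([k1, k2, p1, p2, k3] as OpenCV has them; the pictures are not rectified), "R" (3x3) and "t" (3): a world point X has camera coordinates R X + t. Camera axes: x right, y down, z forward; pixel columns grow to the right and rows downward; lengths in m; the calibration is good to about 2 mm. A picture is of the moment at which its call begins. camera_info takes no time and is no camera call.
- order.finish_job(): hands the job in, once; it reports no verdict.
The state is a dict: "time": time; "q": joint angles; "joint_vel": joint speeds; "joint_torque": joint torques, N m; "tool_pos": TCP position; "tcp_rot": TCP orientation; "wrist_force": force on the tool from outside, world axes, zero at the start; "torque": the same for the moment, N m; "width": opening from 0.0 (shut) to 1.0 (fully open).
Only numpy, scipy, OpenCV 4.12 (cv2) and the standard library are available. Lean on these libraries where they do the work, as an engineer would, in place of code of your own. Each camera call takes 0.05 s, during which the arm holds its last target. There are 200 camera calls.

TASK

Feel whether the washing-up on the window sill is dry: with your fingertips lightly touch the middle of the upturned bottom of the glass ramekin in the dish drainer, then that of the side plate, then that of the mug, resting on each for about half a second. Lift or shift none of them, touch nothing else, and finish clear of everything.

Things in the scene. Friction and masses are not known exactly. Their poses are not given: they have to be found in the camera images.
- ramekin_bottom: Bottom of the glass ramekin (clear fluted glass, 90 mm across the rim, standing 47 mm high upside down). Its origin is the spot to touch: the centre of the flat, upward-facing bottom; z points up. The bottom is a flat disc 72 mm across. It stands loose, mouth down, on the rack. The other glass ramekin, standing mouth up on the sill, is not meant.
- plate_bottom: Bottom of the white ceramic side plate (152 mm across, standing 21 mm high upside down). Its origin is the spot to touch: the centre of the flat, upward-facing bottom; z points up. The bottom (foot) is a flat disc 80 mm across. It stands loose, mouth down, on the rack. 
- mug_bottom: Bottom of the white ceramic mug (82 mm across, 80 mm high upside down, handle loop reaching 70 mm from the axis along its own +x, at 12 to 70 mm above the rack). Its origin is the spot to touch: the centre of the flat, upward-facing bottom; z points up. The bottom is a flat disc 68 mm across. It stands loose, mouth down, on the rack. 
- ramekin: The same glass ramekin as a whole; origin at the centre of its downward rim on the rack, z up, 47 mm under its bottom.
- plate: The same side plate as a whole; origin at the centre of its downward rim on the rack, z up, 21 mm under its bottom.
- mug: The same mug as a whole; origin at the centre of its downward rim on the rack, z up, 80 mm under its bottom.
- drainer: White plastic dish drainer fixed on the sill, 340 mm (its x) by 520 mm (its y), rim 52 mm high; origin at the centre of its underside. Inside is a slatted rack whose top is 40 mm above the sill; it is springy: under a touch it starts to sink at 0.5 to 7 N, then gives about 1 mm per newton, to a stop 10 mm down, and springs back.
- bin (a joint): Tilt-out cutlery bin on the drainer's +y end (200 x 75 mm, 85 mm high, cutlery up to 130 mm above the sill); 0 upright, to 0.45 rad tilted outwards. It stays as it is left; leave it alone.
- bin_rim (a point): Middle of the outer rim of the cutlery bin.
- masher: Steel potato masher with a black handle, lying along its y on the front (robot's side) of the rack: handle end 113 mm to -y of the origin, 80 mm wide and 60 mm high head 85 mm to +y; origin on the rack. Leave alone.
- whisk: Whisk with dark silicone loops and a steel handle, lying along its y on the front of the rack: from 107 mm to -y (handle) to 111 mm to +y (loops, 62 mm wide, 46 mm high); origin on the rack. Leave alone.
- dish: Second glass ramekin, 90 mm across, 45 mm high, mouth up on the sill right of the drainer; origin under its centre. Leave alone.
- tumbler: Drinking glass, 70 mm across, 110 mm high, on the sill right of the drainer; origin under its centre. Leave alone.
- soap: Clear plastic soap bottle, 60 mm across, 110 mm high, beyond the drainer; origin under its centre. Leave alone.
There are look-alikes about, which are no part of the job. What is shaped like the ramekin but orange is not meant.

How it is judged:
By the outcome, as a careful person would: the job done as asked, in the order asked, and still so for the second after the job is handed in, with the robot touching nothing.
It also fails if it takes over 51 s, if anything falls off the work surface, if the arm or the gripper's body presses on something with over 40 N, if the wrist force passes 120 N, or if a joint passes its speed limit or range.

## Working session

There is one attempt and no reset: what is moved stays moved. The work goes in short steps, Python scripts to look and compute and a tool call to move; the robot and the scene stay as the last step left them, time stands still between calls to the robot, and variables do not carry over. Pictures are saved under pics/ and viewed, about 8 in all and at most 12, crops included, and the job is handed in when it is done.

Besides the shell and the picture viewer there is one more tool, called after ">>>" as name(argument=value, ...), one argument or row to a line, values as JSON. move_arm: Moves the arm, as the interface text tells. Its arguments: {"type":"object","properties":{"deltas":{"type":"array","items":{"type":"array"}},"grip_force":{"type":"number"}},"required":["deltas"]}

```bash
mkdir -p pics
cat > h.py <<'E'
import numpy as np, cv2
from workcell import status, read_camera, camera_info, order
def ray(cam,u,v,z):
    c=camera_info(cam);R=np.array(c["R"]);t=np.array(c["t"])
    p=cv2.undistortPoints(np.array([[[u,v]]],float),np.array(c["K"]),np.array(c["D"]))[0,0]
    o=-R.T@t;d=R.T@np.array([p[0],p[1],1.]);return o+d*(z-o[2])/d[2]
def proj(cam,X):
    c=camera_info(cam);R=np.array(c["R"])
    return cv2.projectPoints(np.atleast_2d(np.array(X,float)),cv2.Rodrigues(R)[0],np.array(c["t"],float),np.array(c["K"]),np.array(c["D"]))[0][:,0]
def cloud(cam,depth):
    c=camera_info(cam);R=np.array(c["R"]);t=np.array(c["t"]);h,w=depth.shape
    g=np.dstack(np.meshgrid(np.arange(w),np.arange(h))).reshape(-1,1,2).astype(float)
    p=cv2.undistortPoints(g,np.array(c["K"]),np.array(c["D"]))[:,0]
    P=np.c_[p,np.ones(len(p))]*depth.reshape(-1,1)
    return ((P-t)@R).reshape(h,w,3)
E
python3 - <<'E'
from h import *
for n in("scene","top"):
    im,d=read_camera(n);np.savez(f"{n}.npz",im=im,d=d);cv2.imwrite(f"pics/{n}1.png",cv2.resize(im[:,:,::-1],(784,588),interpolation=cv2.INTER_CUBIC))
    c=camera_info(n);print(n,-np.array(c["R"]).T@c["t"],np.round(c["K"],1).tolist(),c["D"])
print(status.read_state())
E
```

```text
scene [ 1.19525811 -0.62934279  1.2344807 ] [[446.9, 0.0, 277.2], [0.0, 446.9, 209.3], [0.0, 0.0, 1.0]] [0.00952065 0.         0.         0.         0.        ]
top [0.41524935 0.00919929 1.20344662] [[427.8, 0.0, 280.0], [0.0, 427.8, 210.8], [0.0, 0.0, 1.0]] [-0.1242405  0.         0.         0.         0.       ]
{'time': 0.1, 'q': array([ 1.10809825e+00,  2.64673033e-01,  1.60521886e+00, -3.27389786e-05,
        1.27369284e+00, -3.69034782e-02]), 'joint_vel': array([ 0.00076616, -0.00307487, -0.00386789,  0.00149536, -0.00064304,
        0.00127379]), 'joint_torque': array([-1.15347129e-04, -5.16706145e+01, -3.68591094e+01,  2.25576878e-05,
        6.31600502e-03,  2.78303469e-05]), 'tool_pos': array([0.27852978, 0.61414412, 0.23009977]), 'tcp_rot': array([-6.63682776e-01, -3.07021446e+00,  3.04372385e-03]), 'wrist_force': array([ 0.65704434, -0.239316  ,  0.62943549]), 'torque': array([0.02348049, 0.00951141, 0.01185788]), 'width': 0.9977500732414523}
```

View pics/scene1.png

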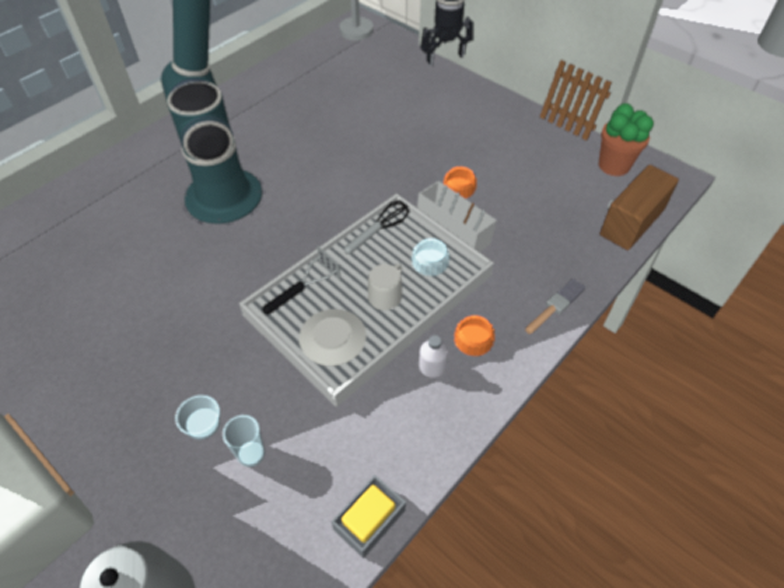

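View pics/top1.png

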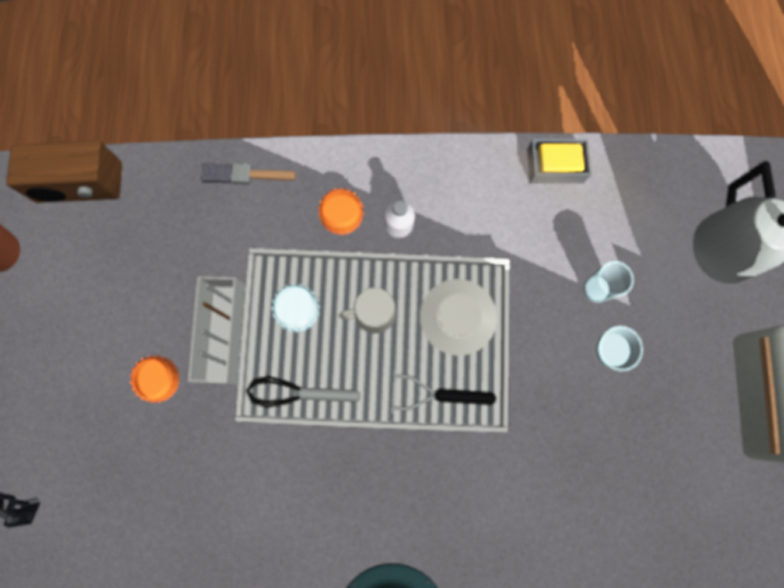

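The top view (×1.4) shows these ramekin-shaped things:
- Clear glass in the drainer at (296,308). This is the one meant, because it is glass and stands mouth down on the rack.
- Clear glass on the sill at (621,348), mouth up, so not meant.
- Orange at (342,211) and (155,379), not meant.

The plate is at (459,316). The mug is at (375,308), with its handle to the left (+y). Next I measure them and confirm in a crop.

Run:
```python
from h import *
T=np.load("top.npz");S=np.load("scene.npz")
im=T["im"];C=cloud("top",T["d"])
hsv=cv2.cvtColor(im,cv2.COLOR_RGB2HSV)
guess={"ram":(211,220,.087,.036),"plate":(328,226,.061,.040),"mug":(268,219,.120,.034)}
for n,(u,v,z,r) in guess.items():
    print(n,"ray",ray("top",u,v,z).round(4),"depth pts",np.round(C[v-3:v+4:3,u-3:u+4:3,2],3).ravel())
    # depth band around bottom height
    m=(abs(C[...,2]-z)<.008)&(T["d"]>0)
    w=np.zeros_like(m);w[v-35:v+36,u-35:u+36]=1
    m=(m&w).astype(np.uint8)
    k,l,st,ce=cv2.connectedComponentsWithStats(m)
    if k>1:
        i=1+np.argmax(st[1:,4]);P=C[l==i];(cu,cv_),rr=cv2.minEnclosingCircle(np.argwhere(l==i)[:,::-1].astype(np.float32))
        print("  depth comp",st[i],"mean",P.mean(0).round(4),"minc",ray("top",cu,cv_,z).round(4),"ext",np.ptp(P[:,:2],axis=0).round(3))
# ramekin colour
m=((hsv[...,0]>80)&(hsv[...,0]<110)&(hsv[...,1]>18)&(hsv[...,2]>120)).astype(np.uint8)
k,l,st,ce=cv2.connectedComponentsWithStats(m)
for i in range(1,k):
    if st[i,4]>150: print("cyan",st[i],ce[i].round(1),ray("top",*ce[i],.087).round(4))
print("drainer corners",[ray("top",a/1.4,b/1.4,.052).round(3).tolist() for a,b in((248,250),(509,260),(507,430),(238,420))])
a=cv2.resize(im[170:315,125:370,::-1],None,fx=3.2,fy=3.2,interpolation=cv2.INTER_CUBIC)
cv2.imwrite("pics/topc.png",a)
b=cv2.resize(S["im"][130:290,165:365,::-1],None,fx=3.6,fy=3.6,interpolation=cv2.INTER_CUBIC)
cv2.imwrite("pics/scenec.png",b)
```

```text
ram ray [0.598  0.1671 0.087 ] depth pts [0.088 0.091 0.088 0.085 0.088 0.089 0.086 0.086 0.087]
  depth comp [195 203  31  30 687] mean [0.6043 0.1707 0.0863] minc [0.6043 0.1709 0.087 ] ext [0.078 0.08 ]
plate ray [ 0.5782 -0.1454  0.061 ] depth pts [0.062 0.058 0.063 0.058 0.059 0.06  0.063 0.059 0.062]
  depth comp [ 306  204   44   44 1192] mean [ 0.5805 -0.1432  0.0589] minc [ 0.5791 -0.1436  0.061 ] ext [0.119 0.119]
mug ray [0.5918 0.0161 0.12  ] depth pts [0.121 0.119 0.117 0.119 0.12  0.125 0.118 0.122 0.119]
  depth comp [253 205  29  29 643] mean [0.5921 0.0195 0.1195] minc [0.5917 0.02   0.12  ] ext [0.073 0.072]
cyan [417 186  36  31 669] [433.6 201. ] [ 0.6357 -0.4355  0.087 ]
cyan [194 202  35  36 406] [211.  219.5] [0.5992 0.1671 0.087 ]
cyan [426 232  34  34 792] [441.8 248.1] [ 0.5065 -0.4469  0.087 ]
drainer corners [[0.723, 0.267, 0.052], [0.69, -0.252, 0.052], [0.359, -0.229, 0.052], [0.391, 0.282, 0.052]]
```

View pics/topc.png

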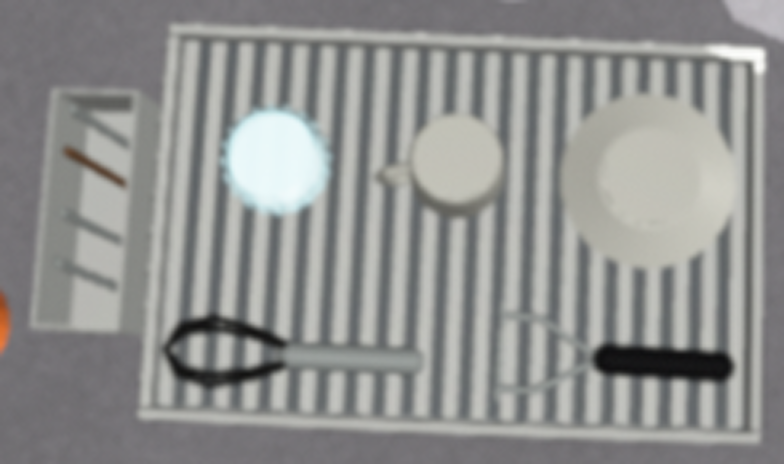

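View pics/scenec.png

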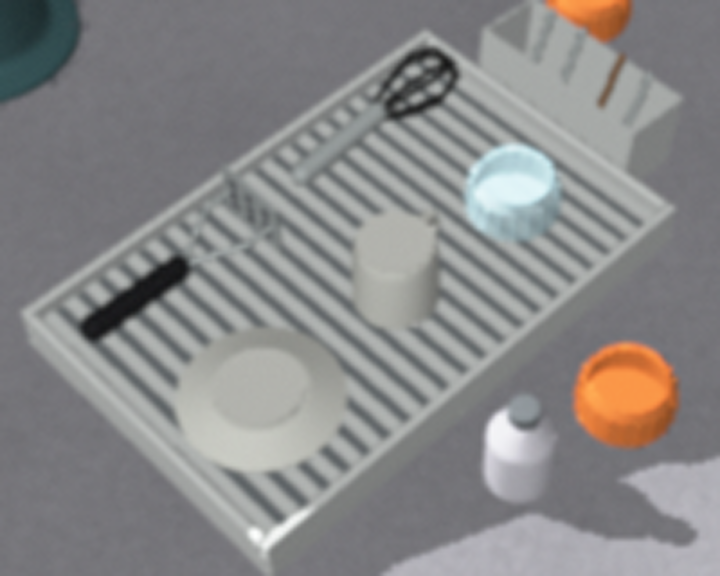

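The crops confirm that the clear ramekin in the drainer (top crop 275,160) is fluted glass on the rack. The plate foot is at (651,178) and the mug bottom at (457,158). Next I cross-check with the scene view.

Run:
```python
from h import *
S=np.load("scene.npz");C=cloud("scene",S["d"])
for n,u,v,z,r in(("ram",512,182,.087,.036),("plate",260,387,.061,.040),("mug",396,240,.12,.034)):
    u=u/3.6+165;v=v/3.6+130
    X=ray("scene",u,v,z);m=(abs(C[...,2]-z)<.006)&(np.hypot(C[...,0]-X[0],C[...,1]-X[1])<.06)
    print(n,X.round(4),"depth z",C[int(v),int(u),2].round(4),"band mean",C[m].mean(0).round(4),"ext",(C[m].min(0)+C[m].max(0))[:2].round(4)/2, m.sum())
```

```text
ram [0.611  0.1638 0.087 ] depth z 0.0894 band mean [0.609  0.1694 0.0867] ext [0.6091  0.16925] 322
plate [ 0.5832 -0.1447  0.061 ] depth z 0.0606 band mean [ 0.585  -0.1474  0.0599] ext [ 0.5854 -0.1472] 647
mug [0.594  0.0209 0.12  ] depth z 0.1205 band mean [0.596  0.0165 0.1197] ext [0.5952 0.0174] 331
```

>>> move_arm(
  deltas=[
    [[0,0,0],[0.25,-0.35,0],1],
    [[0,0,0],[0.5,-0.7,0],1],
    [[0,0,0],[0.7,-1.0,0],1],
  ],
  grip_force=20,
)

```text
time: 0.48
tool_pos: [0.3493, 0.5132, 0.2306]
tcp_rot: [-0.664, -3.07, 0.002]
wrist_force: [-0.5, 0.0, -0.1]
width: 0.374
```

>>> move_arm(
  deltas=[
    [[0,0,0],[0.32,-0.43,0],1],
    [[0,0,0],[0.64,-0.86,0],1],
  ],
)

```text
time: 0.72
tool_pos: [0.4132, 0.4273, 0.2307]
tcp_rot: [-0.663, -3.071, 0.001]
wrist_force: [0.3, 0.6, -0.2]
width: 0.002
```

>>> move_arm(
  deltas=[
    [[0,0,0],[0.32,-0.43,0],1],
    [[0,0,0],[0.64,-0.86,0],1],
  ],
)

```text
time: 0.98
tool_pos: [0.4773, 0.3411, 0.2308]
tcp_rot: [-0.664, -3.07, 0.001]
wrist_force: [-0.3, 0.5, -0.1]
width: -0.0
```

>>> move_arm(
  deltas=[
    [[0,0,0],[0.32,-0.43,0],1],
    [[0,0,0],[0.64,-0.86,0],1],
  ],
)

```text
time: 1.23
tool_pos: [0.5413, 0.2551, 0.2308]
tcp_rot: [-0.664, -3.07, 0.001]
wrist_force: [0.2, -0.2, 0.4]
width: -0.003
```

>>> move_arm(
  deltas=[
    [[0,0,0],[0.32,-0.43,-0.1],1],
    [[0,0,0],[0.64,-0.86,-0.4],1],
    [[0,0,0],[0.64,-0.86,-0.8],1],
    [[0,0,0],[0.64,-0.86,-1.0],1],
    [[0,0,0],[0.64,-0.86,-1.0],1],
    [[0,0,0],[0.64,-0.86,-1.0],1],
  ],
)

```text
time: 1.98
tool_pos: [0.6055, 0.1717, 0.1328]
tcp_rot: [0.661, 3.069, 0.002]
wrist_force: [-0.3, 0.3, 1.3]
width: -0.001
```

Run:
```python
from h import *
print(status.read_state())
out=[]
for n,c in(("scene",(300,185)),("top",(211,220))):
    im,d=read_camera(n);u,v=c
    for X in [(.605,.169,.087),(.594,.019,.12),(.582,-.145,.061)]:
        p=proj(n,X)[0];print(n,p.round(1)); im=im.copy(); im[int(round(p[1])),int(round(p[0]))]=(255,0,0)
    out.append(cv2.resize(im[v-60:v+60,u-60:u+60,::-1],(390,390),interpolation=cv2.INTER_CUBIC))
cv2.imwrite("pics/a.png",np.hstack(out))
```

```text
{'time': 1.975, 'q': array([ 2.36752528e-01,  2.54194361e-01,  1.80493714e+00,  3.55353154e-05,
        1.08032138e+00, -9.09502866e-01]), 'joint_vel': array([ 8.01916890e-04, -1.37619654e-02, -1.41923330e-02, -4.15531890e-04,
       -3.12479453e-03,  3.94137266e-05]), 'joint_torque': array([-2.16280539e-01, -4.68036139e+01, -3.28225923e+01, -1.30542641e-02,
        5.62246051e-02,  3.85491230e-04]), 'tool_pos': array([0.60547254, 0.17171262, 0.13277563]), 'tcp_rot': array([6.61492882e-01, 3.06920294e+00, 1.50249217e-03]), 'wrist_force': array([-0.31952599,  0.26161154,  1.33310611]), 'torque': array([-0.02602331, -0.04581131, -0.03624868]), 'width': -0.000513365472941701}
scene [306.8 178.8]
scene [274.6 197. ]
scene [236.9 237.4]
top [210.3 217.4]
top [266.9 218.2]
top [327.8 224.6]
```

View pics/a.png

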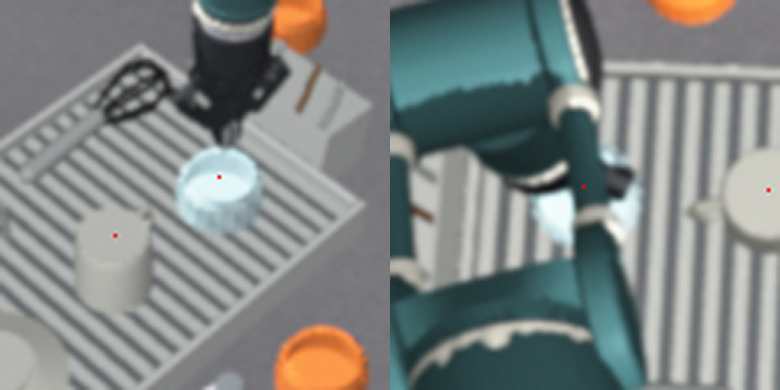

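The projected target (left panel, 219,177) sits on the ramekin's bottom and the shut fingers hang just above it. I descend in steps from here.

>>> move_arm(
  deltas=[
    [[0,0,0],[0,-0.03,-0.15],1],
    [[0,0,0],[0,-0.03,-0.28],1],
    [[0,0,0],[0,-0.03,-0.36],1],
    [[0,0,0],[0,-0.03,-0.36],1],
    [[0,0,0],[0,-0.03,-0.36],1],
  ],
)

```text
time: 2.7
tool_pos: [0.605, 0.1677, 0.0953]
tcp_rot: [0.664, 3.071, 0.0]
wrist_force: [0.1, 0.2, -0.0]
width: 0.003
```

```bash
python3 -c "
from h import *
s=status.read_state();print(s['tool_pos'],s['wrist_force'],s['time'])"
```

```text
[0.60496707 0.16773334 0.09528248] [ 0.0669155   0.23310244 -0.00583327] 2.7
```

>>> move_arm(
  deltas=[
    [[0,0,0],[0,0,-0.02],1],
    [[0,0,0],[0,0,-0.03],1],
    [[0,0,0],[0,0,-0.03],1],
  ],
)

```text
time: 3.08
tool_pos: [0.6048, 0.1677, 0.0923]
tcp_rot: [0.664, 3.071, 0.0]
wrist_force: [0.6, 0.0, -1.2]
width: 0.004
```

>>> move_arm(
  deltas=[
    [[0,0,0],[0,0,-0.01],1],
    [[0,0,0],[0,0,-0.01],1],
  ],
)

```text
time: 3.32
tool_pos: [0.6047, 0.1677, 0.0912]
tcp_rot: [-0.664, -3.071, 0.0]
wrist_force: [0.2, -0.8, 0.0]
width: 0.003
```

>>> move_arm(
  deltas=[
    [[0,0,0],[0,0,-0.01],1],
    [[0,0,0],[0,0,-0.01],1],
  ],
)

```text
time: 3.58
tool_pos: [0.6047, 0.1677, 0.0902]
tcp_rot: [-0.664, -3.07, 0.0]
wrist_force: [0.2, 0.2, -0.2]
width: -0.0
```

>>> move_arm(
  deltas=[
    [[0,0,0],[0,0,-0.01],1],
    [[0,0,0],[0,0,-0.01],1],
  ],
)

```text
time: 3.82
tool_pos: [0.6047, 0.1677, 0.0892]
tcp_rot: [-0.664, -3.07, 0.0]
wrist_force: [0.0, 0.7, -0.4]
width: -0.003
```

>>> move_arm(
  deltas=[
    [[0,0,0],[0,0,-0.01],1],
    [[0,0,0],[0,0,-0.01],1],
  ],
)

```text
time: 4.08
tool_pos: [0.6047, 0.1677, 0.0882]
tcp_rot: [-0.664, -3.07, 0.0]
wrist_force: [-1.1, 0.6, -0.0]
width: 0.001
```

>>> move_arm(
  deltas=[
    [[0,0,0],[0,0,-0.01],1],
    [[0,0,0],[0,0,-0.01],1],
  ],
)

```text
time: 4.32
tool_pos: [0.6047, 0.1677, 0.0872]
tcp_rot: [-0.664, -3.07, 0.0]
wrist_force: [-0.2, -0.1, 0.6]
width: 0.001
```

>>> move_arm(
  deltas=[
    [[0,0,0],[0,0,-0.01],1],
    [[0,0,0],[0,0,-0.01],1],
  ],
)

```text
time: 4.58
tool_pos: [0.605, 0.1678, 0.0866]
tcp_rot: [0.664, 3.07, 0.0]
wrist_force: [-0.1, 0.3, 2.8]
width: -0.003
```

Contact: +2.8 N at z = 0.0866, against 0.087 expected. I rest half a second, then lift straight up.

>>> move_arm(
  deltas=[
    [[0,0,0],[0,0,0],1],
    [[0,0,0],[0,0,0],1],
    [[0,0,0],[0,0,0],1],
    [[0,0,0],[0,0,0],1],
  ],
)

```text
time: 5.08
tool_pos: [0.605, 0.1678, 0.0865]
tcp_rot: [0.664, 3.07, 0.0]
wrist_force: [-1.4, -0.0, 2.1]
width: -0.002
```

>>> move_arm(
  deltas=[
    [[0,0,0],[0,0,0.05],1],
    [[0,0,0],[0,0,0.3],1],
    [[0,0,0],[0,0,0.7],1],
    [[0,0,0],[0,0,1.0],1],
    [[0,0,0],[0,0,1.0],1],
  ],
)

```text
time: 5.7
tool_pos: [0.6071, 0.1682, 0.1898]
tcp_rot: [0.663, 3.065, 0.004]
wrist_force: [-0.5, -0.1, -1.0]
width: -0.0
```

Run:
```python
from h import *
s=status.read_state();print(s['tool_pos'],s['wrist_force'],s['time'])
im,d=read_camera("scene");im0=np.load("scene.npz")["im"]
a=np.hstack([cv2.resize(x[130:250,240:360,::-1],(390,390),interpolation=cv2.INTER_CUBIC) for x in(im0,im)])
cv2.imwrite("pics/b.png",a)
```

```text
[0.60705329 0.16824347 0.18980922] [-0.51820688 -0.11259083 -1.04866552] 5.7
```

View pics/b.png

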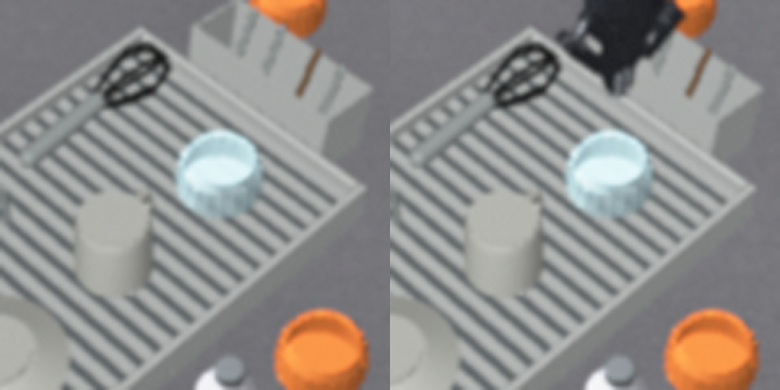

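The ramekin stands where it did (220,172 in both halves). On to the plate, passing well above the mug.

>>> move_arm(
  deltas=[
    [[0,0,0],[-0.03,-0.39,0],1],
    [[0,0,0],[-0.06,-0.78,0],1],
  ],
)

```text
time: 6.0
tool_pos: [0.5973, 0.0891, 0.1838]
tcp_rot: [-0.661, -3.068, 0.002]
wrist_force: [-0.0, -0.5, 0.4]
width: -0.003
```

>>> move_arm(
  deltas=[
    [[0,0,0],[-0.03,-0.39,0],1],
    [[0,0,0],[-0.06,-0.78,0],1],
  ],
)

```text
time: 6.25
tool_pos: [0.5912, 0.0106, 0.1838]
tcp_rot: [-0.663, -3.067, 0.001]
wrist_force: [0.0, -0.0, 0.1]
width: 0.002
```

>>> move_arm(
  deltas=[
    [[0,0,0],[-0.03,-0.39,0],1],
    [[0,0,0],[-0.06,-0.78,0],1],
  ],
)

```text
time: 6.5
tool_pos: [0.5852, -0.0673, 0.1838]
tcp_rot: [-0.663, -3.067, 0.0]
wrist_force: [0.0, -0.6, -0.6]
width: -0.001
```

>>> move_arm(
  deltas=[
    [[0,0,0],[-0.03,-0.39,0],1],
    [[0,0,0],[-0.06,-0.78,-0.1],1],
    [[0,0,0],[-0.06,-0.78,-0.5],1],
    [[0,0,0],[-0.06,-0.78,-0.9],1],
    [[0,0,0],[-0.06,-0.78,-1.0],1],
    [[0,0,0],[-0.06,-0.78,-1.0],1],
    [[0,0,0],[-0.06,-0.78,-1.0],1],
  ],
)

```text
time: 7.38
tool_pos: [0.5821, -0.1444, 0.0878]
tcp_rot: [0.663, 3.068, -0.0]
wrist_force: [-0.1, 0.1, 0.5]
width: 0.001
```

>>> move_arm(
  deltas=[
    [[0,0,0],[0,0,-0.1],1],
    [[0,0,0],[0,0,-0.17],1],
    [[0,0,0],[0,0,-0.2],1],
    [[0,0,0],[0,0,-0.2],1],
  ],
)

```text
time: 7.88
tool_pos: [0.5805, -0.1442, 0.0658]
tcp_rot: [-0.664, -3.07, -0.0]
wrist_force: [-0.2, -0.4, 0.3]
width: -0.001
```

>>> move_arm(
  deltas=[
    [[0,0,0],[0.01,0,-0.01],1],
    [[0,0,0],[0.01,0,-0.02],1],
    [[0,0,0],[0.01,0,-0.02],1],
  ],
)

```text
time: 8.25
tool_pos: [0.5819, -0.1443, 0.0643]
tcp_rot: [0.664, 3.071, 0.0]
wrist_force: [-0.1, -0.3, -0.0]
width: 0.002
```

>>> move_arm(
  deltas=[
    [[0,0,0],[0,0,-0.01],1],
    [[0,0,0],[0,0,-0.01],1],
  ],
)

```text
time: 8.5
tool_pos: [0.5817, -0.1443, 0.0632]
tcp_rot: [-0.664, -3.07, -0.0]
wrist_force: [-0.1, 0.4, -0.2]
width: -0.003
```

>>> move_arm(
  deltas=[
    [[0,0,0],[0,0,-0.01],1],
    [[0,0,0],[0,0,-0.01],1],
  ],
)

```text
time: 8.75
tool_pos: [0.5817, -0.1443, 0.0622]
tcp_rot: [-0.664, -3.07, -0.0]
wrist_force: [0.6, -0.8, -0.1]
width: -0.004
```

>>> move_arm(
  deltas=[
    [[0,0,0],[0,0,-0.01],1],
    [[0,0,0],[0,0,-0.01],1],
  ],
)

```text
time: 9.0
tool_pos: [0.5817, -0.1443, 0.0612]
tcp_rot: [-0.664, -3.07, 0.0]
wrist_force: [-0.4, 0.3, -1.2]
width: -0.001
```

>>> move_arm(
  deltas=[
    [[0,0,0],[0,0,-0.01],1],
    [[0,0,0],[0,0,-0.01],1],
  ],
)

```text
time: 9.25
tool_pos: [0.5819, -0.1443, 0.0606]
tcp_rot: [0.664, 3.071, -0.0]
wrist_force: [-0.6, 0.3, 1.8]
width: 0.001
```

Contact on the plate: 1.8 N, z stopped at 0.0606. I rest here and check the force before lifting.

>>> move_arm(
  deltas=[
    [[0,0,0],[0,0,0],1],
    [[0,0,0],[0,0,0],1],
    [[0,0,0],[0,0,0],1],
    [[0,0,0],[0,0,0],1],
  ],
)

```text
time: 9.75
tool_pos: [0.5819, -0.1443, 0.0604]
tcp_rot: [0.664, 3.07, 0.0]
wrist_force: [-1.0, 0.4, 3.3]
width: 0.002
```

>>> move_arm(
  deltas=[
    [[0,0,0],[0,0,0.05],1],
    [[0,0,0],[0,0,0.3],1],
    [[0,0,0],[0,0,0.7],1],
    [[0,0,0],[0,0,1.0],1],
    [[0,0,0],[0,0,1.0],1],
  ],
)

```text
time: 10.38
tool_pos: [0.5842, -0.145, 0.1637]
tcp_rot: [0.662, 3.064, -0.001]
wrist_force: [1.2, 0.6, -0.3]
width: -0.002
```

>>> move_arm(
  deltas=[
    [[0,0,0],[0.03,0.2,0.1],1],
    [[0,0,0],[0.06,0.5,0.1],1],
    [[0,0,0],[0.06,0.82,0.1],1],
  ],
)

```text
time: 10.75
tool_pos: [0.587, -0.0604, 0.1689]
tcp_rot: [-0.664, -3.068, -0.001]
wrist_force: [-0.5, -1.5, 0.1]
width: 0.001
```

>>> move_arm(
  deltas=[
    [[0,0,0],[0.03,0.4,0],1],
    [[0,0,0],[0.06,0.82,0],1],
    [[0,0,0],[0.06,0.82,-0.15],1],
    [[0,0,0],[0.06,0.82,-0.3],1],
    [[0,0,0],[0.06,0.82,-0.4],1],
    [[0,0,0],[0.06,0.82,-0.4],1],
    [[0,0,0],[0.06,0.82,-0.4],1],
  ],
)

```text
time: 11.62
tool_pos: [0.594, 0.019, 0.1304]
tcp_rot: [0.666, 3.07, 0.0]
wrist_force: [-0.7, 0.4, 1.1]
width: 0.0
```

Run:
```python
from h import *
s=status.read_state();print(s['tool_pos'],s['wrist_force'],s['time'])
im,d=read_camera("scene");im0=np.load("scene.npz")["im"]
a=np.hstack([cv2.resize(x[170:290,200:320,::-1],(390,390),interpolation=cv2.INTER_CUBIC) for x in(im0,im)])
cv2.imwrite("pics/c.png",a)
```

```text
[0.59404815 0.01903226 0.1304167 ] [-0.68055444  0.37497282  1.13280104] 11.625
```

View pics/c.png

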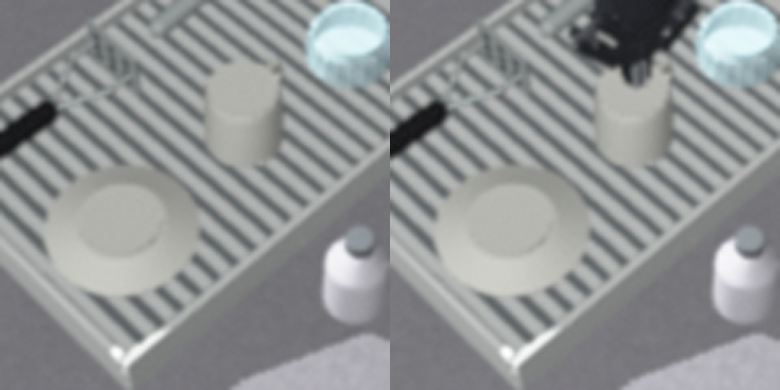

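The plate is unmoved (120,220), and the fingers are centred over the mug bottom (635,75).

>>> move_arm(
  deltas=[
    [[0,0,0],[0,0,-0.03],1],
    [[0,0,0],[0,0,-0.06],1],
    [[0,0,0],[0,0,-0.06],1],
    [[0,0,0],[0,0,-0.06],1],
  ],
)

```text
time: 12.18
tool_pos: [0.5938, 0.0197, 0.1243]
tcp_rot: [-0.664, -3.071, 0.0]
wrist_force: [0.2, -0.4, 0.4]
width: 0.001
```

>>> move_arm(
  deltas=[
    [[0,0,0],[0,0,-0.01],1],
    [[0,0,0],[0,0,-0.01],1],
  ],
)

```text
time: 12.42
tool_pos: [0.5938, 0.0198, 0.1232]
tcp_rot: [-0.664, -3.071, 0.0]
wrist_force: [-0.0, -0.1, -0.2]
width: -0.0
```

>>> move_arm(
  deltas=[
    [[0,0,0],[0,0,-0.01],1],
    [[0,0,0],[0,0,-0.01],1],
  ],
)

```text
time: 12.68
tool_pos: [0.5937, 0.0197, 0.1221]
tcp_rot: [-0.664, -3.07, 0.0]
wrist_force: [-0.6, -0.4, 0.4]
width: -0.002
```

>>> move_arm(
  deltas=[
    [[0,0,0],[0,0,-0.01],1],
    [[0,0,0],[0,0,-0.01],1],
  ],
)

```text
time: 12.92
tool_pos: [0.5937, 0.0197, 0.1211]
tcp_rot: [-0.664, -3.07, 0.0]
wrist_force: [-0.3, -0.6, 0.9]
width: -0.004
```

>>> move_arm(
  deltas=[
    [[0,0,0],[0,0,-0.01],1],
    [[0,0,0],[0,0,-0.01],1],
  ],
)

```text
time: 13.18
tool_pos: [0.5937, 0.0197, 0.1202]
tcp_rot: [-0.664, -3.071, 0.0]
wrist_force: [-0.7, -0.5, -0.1]
width: -0.001
```

>>> move_arm(
  deltas=[
    [[0,0,0],[0,0,-0.01],1],
    [[0,0,0],[0,0,-0.01],1],
  ],
)

```text
time: 13.42
tool_pos: [0.5939, 0.0197, 0.1196]
tcp_rot: [0.664, 3.07, 0.0]
wrist_force: [-1.2, 0.2, 3.1]
width: 0.004
```

Contact on the mug: 3.1 N at z = 0.1196. I rest, then lift clear.

>>> move_arm(
  deltas=[
    [[0,0,0],[0,0,0],1],
    [[0,0,0],[0,0,0],1],
    [[0,0,0],[0,0,0],1],
    [[0,0,0],[0,0,0],1],
  ],
)

```text
time: 13.92
tool_pos: [0.594, 0.0197, 0.1195]
tcp_rot: [0.664, 3.07, 0.0]
wrist_force: [0.5, -0.6, 3.3]
width: 0.001
```

>>> move_arm(
  deltas=[
    [[0,0,0],[0,0,0.05],1],
    [[0,0,0],[0,0,0.3],1],
    [[0,0,0],[0,0,0.7],1],
    [[0,0,0],[0,0,1.0],1],
    [[0,0,0],[0,0,1.0],1],
    [[0,0,0],[0,0,1.0],1],
  ],
)

```text
time: 14.68
tool_pos: [0.5932, 0.0197, 0.2182]
tcp_rot: [-0.663, -3.069, 0.001]
wrist_force: [0.5, -0.6, -1.2]
width: 0.002
```

>>> move_arm(
  deltas=[
    [[0,0,0],[0,0,0.3],1],
    [[0,0,0],[0,0,0.6],1],
    [[0,0,0],[0,0,0.6],1],
    [[0,0,0],[0,0,0.6],1],
  ],
)

```text
time: 15.18
tool_pos: [0.5928, 0.0197, 0.277]
tcp_rot: [-0.663, -3.067, 0.001]
wrist_force: [-0.2, 0.2, -0.8]
width: 0.002
```

Run:
```python
from h import *
s=status.read_state();print(s['tool_pos'],s['wrist_force'],s['time'])
im,d=read_camera("scene");im0=np.load("scene.npz")["im"]
a=np.hstack([cv2.resize(x[130:290,170:350,::-1],(390,347),interpolation=cv2.INTER_CUBIC) for x in(im0,im)])
cv2.imwrite("pics/d.png",a)
```

```text
[0.5927793  0.01972764 0.27697744] [-0.17790742  0.22616556 -0.76426918] 15.175
```

View pics/d.png

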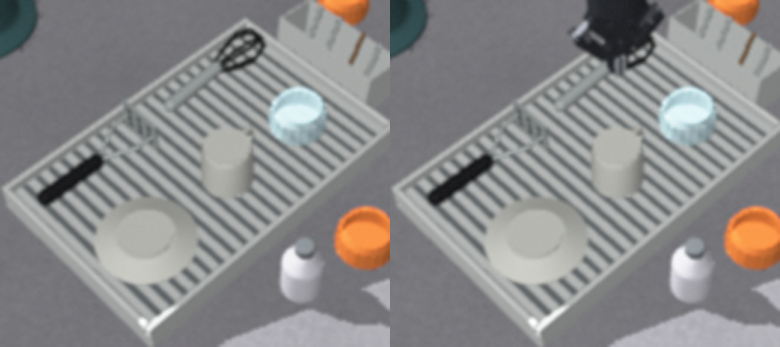

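The before and after views agree: ramekin (298,115), mug (227,160) and plate (146,240) all stand as before, and the arm is clear at z = 0.277.

```bash
python3 -c "
from workcell import order;print(order.finish_job())"
```

```text
the job is handed in; nothing more can be done
None
```

I touched the middle of all three upturned bottoms with the shut fingertips, in the order asked, and handed the job in at about 15 s of the 51 s.

| Item | Where touched (x, y) | Contact height, m (expected) | Force readings, N |
|---|---|---|---|
| Ramekin | 0.605, 0.168 | 0.0866 (0.087) | 2–3 |
| Plate | 0.582, -0.144 | 0.0606 (0.061) | 2–3 |
| Mug | 0.594, 0.020 | 0.1196 (0.120) | about 3 |

- **Rest:** each touch was held for about half a second, 0.5 to 0.7 s counting the last downward step.
- **Nothing shifted:** before-and-after scene pictures show the ramekin, plate, mug and nearby things where they were. That comparison was by eye.
- **Clear at the end:** the arm finished at z = 0.277 over the drainer, with wrist force back within noise (about 1 N).
- **Disagreement:** the top and scene views differed by up to about 1 cm on the ramekin's centre and a few mm on the others. I aimed at the mean, so each touch should be well within the flat bottom but perhaps a few mm off its exact middle.

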